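Lay the parcel label-up against the stop rail

TASK

The packed parcel stands on end: tip it over by pushing high on its label face, so that it falls away from the robot and lies flat with the shipping label facing up. Then push it sideways along the table, still label-up, until one of its long sides rests flush along the yellow-topped stop rail, with that whole side alongside the rail. Only push: do not pick up or carry the parcel, leave the organiser, tape roll and bottle where they stand, and finish clear of everything.

Things in the scene. Friction and masses are not known exactly. Their poses are not given: they have to be found in the camera images.
- carton: The parcel: closed brown carton, loose, 60 mm deep (x), 120 wide (y), 150 high (z), 0.2-0.45 kg. Origin: centre of the underside it stands on at first, z up. The white label with black bars is on its -x face, folded 16 mm over the top edge, turned to the robot within 0.35 rad at the start. Pushed high towards its +x it tips over its lower +x edge, past balance at 0.38 rad, and falls by itself.
- carton_mid (a point): The middle of the parcel (75 mm above its underside), axes as the parcel's. 75 mm above the table when standing, 30 mm when lying label-up; its x axis points straight down when the label faces up. The long (150 mm) sides of the lying parcel are its +y and -y faces, 60 mm from here.
- rail: The stop rail, fixed to the table: straight black steel bar with a yellow stripe on top, 360 mm long (its x), 20 wide (y), 30 high. Origin: centre of its underside. It runs roughly away from the robot (yaw within 0.12 rad), on the left or the right of the parcel, whose side goes against the near long face, 10 mm from the rail's centre line.
- organiser: Bystander: black open desk organiser with three pens and a yellow note block, 85 x 85 mm, 70 mm high (pens to 98 mm), loose, 0.5 kg, on the side opposite the rail. Origin: centre of its underside.
- tape: Bystander: roll of amber packing tape lying flat, 96 mm across, 48 mm high, loose, nearer to the robot than the parcel and to one side. Origin: centre of its underside.
- bottle: Bystander: small clear bottle with blue cap, standing, 60 mm across, 130 mm high, loose, nearer to the robot than the parcel, on the other side from the tape. Origin: centre of its underside.
Mind the look-alikes: they are no part of the job. Of the things that look like the carton, take the one that is farthest from the robot's base at the start.

How it is judged:
On the way, in this order (a step that is already met when the one before it is completed fails the run):
1. the parcel lies flat on the table with its label up (angle between carton_mid's own x axis and vertical above 3.05 rad and height (world z) of carton_mid below 0.036 m), for 0.2 s.
2. the lying parcel is flush along the stop rail (all of step 1 and y of carton_mid in the frame of rail between -0.075 and 0.075 m and angle between the y axis of carton_mid and the y axis of rail, either way round below 0.06 rad and x of carton_mid in the frame of rail between -0.115 and 0.115 m), for 0.2 s.
At the end, for the whole second after the job is handed in: The parcel lies flat and still on the table, label up (within 0.09 rad), one long side against the stop rail (middle of the side within 5 mm of it, parallel within 0.06 rad), its middle within 115 mm of the rail's middle along the rail (all of step 2 and linear speed of carton below 0.02 m/s and angular speed of carton below 0.1 rad/s); the robot touches nothing.
It fails at once if the parcel is lifted or carried (about 10 mm or more clear of the table) ((angle between carton_mid's own z axis and vertical below 0.15 rad and height (world z) of carton_mid above 0.087 m) or (angle between carton_mid's own x axis and vertical above 3 rad and height (world z) of carton_mid above 0.045 m) or height (world z) of carton_mid above 0.11 m).
It fails at once if the desk organiser is moved more than 25 mm or knocked over (distance of organiser from where it was at the start of the episode above 0.025 m or angle between organiser's own z axis and vertical above 0.35 rad).
It fails at once if the tape roll is moved more than 25 mm or knocked over (distance of tape from where it was at the start of the episode above 0.025 m or angle between tape's own z axis and vertical above 0.35 rad).
It fails at once if the bottle is moved more than 25 mm or knocked over (distance of bottle from where it was at the start of the episode above 0.025 m or angle between bottle's own z axis and vertical above 0.35 rad).
It also fails if it takes over 64 s, if anything falls off the work surface, if the arm or the gripper's body presses on something with over 40 N, if the wrist force passes 120 N, or if a joint passes its speed limit or range.

ROBOT

A 6-joint arm with a two-finger parallel gripper is mounted at the origin on the work surface. World frame = base frame: x ahead of the robot, y to its left, z up, the work surface at z = 0. Lengths are in m, angles in rad, forces in N, time in s.
With the tool pointing down it reaches from about 0.275 to 1 m from the base axis. Payload 8.4 kg.
Tool frame: the origin (TCP) lies on the centre line of the jaws, within the pads' length; the fingertips stand 17 mm ahead of it and the grasp point (between the pads) lies 2 mm behind it (bot.tcp_to_tips is the z of the fingertips in the tool frame, in m); z points along the fingers, y is the line along which they close (so a half turn about z gives the same grasp; the last joint's range is limited). The gripper opens to 85 mm and grips with 20 to 120 N. Pads are 22 mm wide; open, the fingers measure 114 mm over their backs; the gripper's body (76 mm by 85 mm) begins 54 mm behind the grasp point. The pads swing forward as they close: fully open they stand 13 mm farther back than shut.
Start: joints at [1.328, 0.353, 1.633, -0, 1.155, -0.002], TCP at [0.149, 0.607, 0.248] pointing down, gripper open.
Joint ranges: [-2.63, 2.63], [-0.92, 2.1], [0.06, 2.66], [-1.3, 4.44], [0, 2.69], [-3.02, 3.02]. Speed limits (rad/s): [2.22, 2.22, 2.79, 3.14, 3.14, 3.14].

INTERFACE

Orientations are given as a unit quaternion [x, y, z, w].
In Python, from workcell import bot, hand, kinematics, get_obs, vision, hand_in gives the robot as it stands. The module is installed in compiled form; this text tells all that it offers. Calls block until the motion is done:
- bot.reach(position, orientation): joint-space move of the TCP to a pose.
- bot.servo_line(position, ori=None, velocity=0.15): straight line of the TCP; ori=None keeps the orientation; velocity is the mean speed in m/s.
- bot.goto_joints(angles): joint-space move.
- hand.move_gripper(opening, strength=None): finger opening in m; strength is the grip in N (None keeps the last); returns when the fingers have stopped.
- bot.dwell(seconds).
- kinematics.solve_ik(position, orientation): joint angles nearest the present ones, or None.
- get_obs(): the state.
- vision.read_camera(name): name is "side" or "top" or "wrist"; returns a dict with "frame" (400x640x3 uint8, red, green, blue), "intrinsics" (3x3 intrinsics, pixels), "view" (4x4, takes a point from world to camera coordinates). Camera axes: x right, y down, z forward; pixel columns grow to the right and rows downward; lengths in m; the calibration is good to about 2 mm. A picture is of the moment at which its call begins. There is no depth.
A pose or a line that the arm cannot do raises bot.IKError and nothing moves.
- hand_in(): hands the job in; it is judged then, once.
The state is a dict: "time_s": time; "joint_pos": joint angles; "joint_vel": joint speeds; "joint_efforts": joint torques, N m; "position": TCP position; "orientation": TCP orientation; "wrist_force": force on the tool from outside, world axes, zero at the start; "ft_torque": the same for the moment, N m; "gripper_width": finger opening in m; "grip_force": force on a finger pad.
Only numpy, scipy, OpenCV 4.12 (cv2) and the standard library are available. Lean on these libraries where they do the work, as an engineer would, in place of code of your own. Each camera call takes 0.05 s, during which the arm holds its last target. There are 200 camera calls.

## Working session

There is one attempt and no reset: what is moved stays moved. The work goes in short steps, each a Python script; the robot and the scene stay as the last script left them, time stands still between calls to the robot, and variables do not carry over. Pictures are saved under pics/ and viewed, at most 10 in all, crops included, and the job is handed in when it is done.

```bash
mkdir -p pics; cat > h.py <<'E'
import numpy as np, cv2
from workcell import bot, hand, kinematics, get_obs, vision, hand_in
def cam(n):
    r=vision.read_camera(n); return r['frame'],np.array(r['intrinsics']),np.array(r['view'])
def ray(uv,K,V):
    R,t=V[:3,:3],V[:3,3]; d=R.T@np.linalg.solve(K,[uv[0],uv[1],1.]); return -R.T@t,d
def onz(uv,K,V,z):
    o,d=ray(uv,K,V); return o+d*(z-o[2])/d[2]
def save(f,n): cv2.imwrite('pics/'+n,f[:,:,::-1])
E
python3 - <<'E'
from h import *
for n in('top','side'):
    f,K,V=cam(n); save(f,n+'0.png'); np.savez(n+'0.npz',f=f,K=K,V=V); print(n,K.tolist(),(-V[:3,:3].T@V[:3,3]).round(3),V[:3,:3].round(2).tolist())
print(get_obs()['time_s'])
E
```

```text
top [[441.77876367950427, 0.0, 325.37569093788744], [0.0, 441.77876367950427, 196.49210901368016], [0.0, 0.0, 1.0]] [ 0.362 -0.034  1.386] [[-0.0, -1.0, -0.01], [-1.0, 0.0, -0.05], [0.05, 0.01, -1.0]]
side [[430.9089215805541, 0.0, 317.36146622327203], [0.0, 430.9089215805541, 193.66073505451732], [0.0, 0.0, 1.0]] [-0.018 -0.742  0.658] [[0.85, -0.53, 0.0], [-0.29, -0.47, -0.83], [0.44, 0.7, -0.56]]
0.1
```

View pics/top0.png

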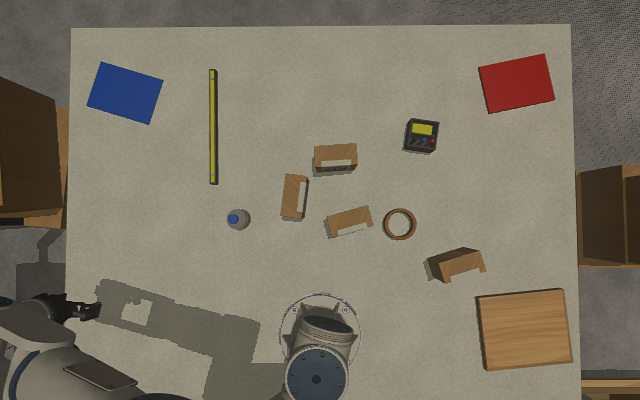

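View pics/side0.png

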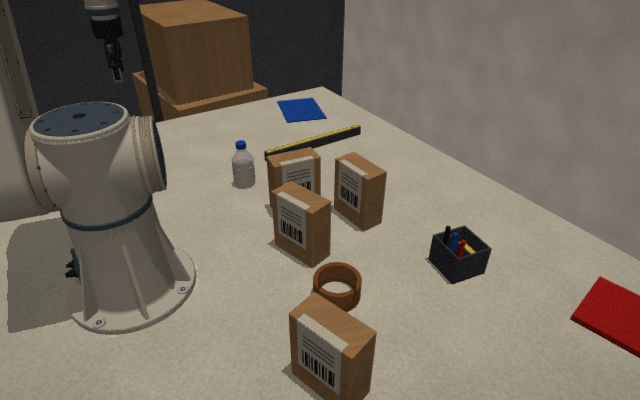

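The top view shows the yellow rail at (213,127), the organiser at (422,135), the tape at (399,224) and the bottle at (237,219). There are four cartons, at (335,158), (294,197), (349,221) and (455,264). The one at (335,158) is farthest from the base (about (318,335)) and has its label towards the robot. I'll measure everything and check that carton in a crop.

```bash
python3 - <<'E'
from h import *
d=np.load('top0.npz'); f,K,V=d['f'],d['K'],d['V']
hsv=cv2.cvtColor(f,cv2.COLOR_RGB2HSV)
for c in [(335,158),(294,197),(349,221),(455,264)]:
    print(c,onz(c,K,V,.15).round(3), 'dist',np.hypot(*onz(c,K,V,.15)[:2]).round(3))
y=cv2.inRange(hsv,(22,120,100),(35,255,255)); y[:,:195]=0;y[:,230:]=0
pts=np.argwhere(y)[:,::-1]
w=np.array([onz(p,K,V,.03)[:2] for p in pts+0.0]); m=w.mean(0); u=np.linalg.svd(w-m)[2][0]; u*=np.sign(u[0]); s=(w-m)@u
print('rail',m,'mid',m+u*(s.min()+s.max())/2,'len',np.ptp(s),'yaw',np.arctan2(u[1],u[0]))
for n,p,z in [('org',(422,135),.07),('bottle',(233,219),.13),('tape',(399,224),.048),('box294',(294,197),.15),('box349',(349,221),.15)]: print(n,onz(p,K,V,z).round(3))
a=cv2.resize(f[130:245,220:450],None,fx=3.4,fy=3.4,interpolation=cv2.INTER_CUBIC); save(a,'crop.png')
E
```

```text
(335, 158) [ 0.527 -0.049  0.15 ] dist 0.529
(294, 197) [0.418 0.066 0.15 ] dist 0.423
(349, 221) [ 0.35  -0.088  0.15 ] dist 0.361
(455, 264) [ 0.23  -0.381  0.15 ] dist 0.445
rail [0.64793996 0.33046783] mid [0.64751667 0.33045904] len 0.34775921289360123 yaw 0.020744513174046016
org [ 0.605 -0.311  0.07 ]
bottle [0.357 0.241 0.13 ]
tape [ 0.339 -0.243  0.048]
box294 [0.418 0.066 0.15 ]
box349 [ 0.35  -0.088  0.15 ]
```

View pics/crop.png

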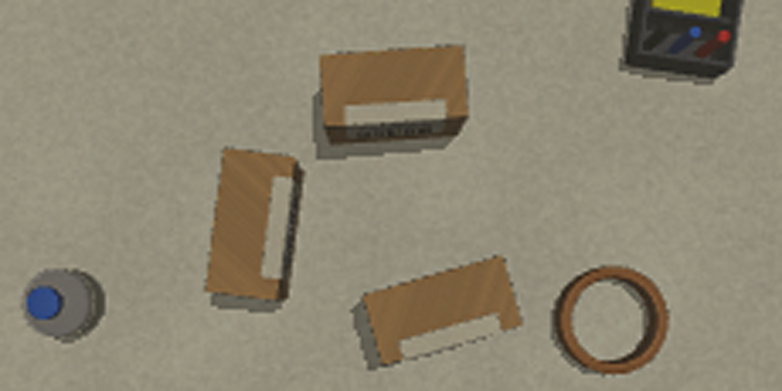

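The crop confirms the choice: the carton at top-view (335,158), crop (395,90), is the farthest and has its label facing the robot. Next is its exact pose, then the tip.

```bash
cat >> h.py <<'E'
from scipy.spatial.transform import Rotation as Ro
def down(a):
    """tool pointing down, tool y along world heading a (mod pi), last joint nearest 0"""
    out=[]
    for b in (a,a+np.pi):
        y=np.array([np.cos(b),np.sin(b),0]); z=np.array([0,0,-1.])
        out.append(Ro.from_matrix(np.c_[np.cross(y,z),y,z]).as_quat())
    return out
def pick(p,a):
    c=[(q,kinematics.solve_ik(list(p),list(q))) for q in down(a)]
    c=[(abs(j[5]),list(q)) for q,j in c if j is not None]
    return min(c)[1]
E
python3 - <<'E'
from h import *
d=np.load('top0.npz'); K,V=d['K'],d['V']
c=np.array([(320,55),(464,45),(467,117),(322,125)])/3.4+[220,130]
P=np.array([onz(p,K,V,.15)[:2] for p in c])
print(P.round(3), [np.linalg.norm(P[i]-P[(i+1)%4]).round(3) for i in range(4)])
e=(P[0]-P[1])/2+(P[3]-P[2])/2; a=np.arctan2(e[1],e[0]); ctr=P.mean(0); print('ctr',ctr,'yaw',a-np.pi/2)
n=np.array([np.sin(a),-np.cos(a)])  # box +x
o=get_obs(); print(o['orientation'],bot.tcp_to_tips)
p0=np.r_[ctr-n*(.030+.040),.35]
q=pick(p0,a); print(p0,q,kinematics.solve_ik(list(p0),q))
np.savez('pose.npz',ctr=ctr,n=n,a=a,q=q)
E
```

```text
[[ 0.561  0.009]
 [ 0.568 -0.11 ]
 [ 0.509 -0.112]
 [ 0.503  0.008]] [np.float64(0.12), np.float64(0.06), np.float64(0.12), np.float64(0.058)]
ctr [ 0.53510795 -0.05134854] yaw 0.056965273385545245
[ 1.20099308e-01  9.92761679e-01 -6.33736783e-04 -6.02190378e-05] 0.017
[ 0.4652215  -0.05533396  0.35      ] [np.float64(0.9995943971254284), np.float64(0.02847878570886129), np.float64(0.0), np.float64(0.0)] [-1.21586634e-01  1.22363170e-02  1.82450839e+00 -4.44089210e-16
  1.30484794e+00  1.39224442e+00]
```

```bash
python3 - <<'E'
from h import *
d=np.load('pose.npz'); ctr,n,q=d['ctr'],d['n'],list(d['q'])
o=get_obs(); p=list(o['position']); p[2]=.4
bot.servo_line(p,velocity=.25)
at=lambda s,z: list(np.r_[ctr+n*s,z])
bot.reach(at(-.07,.35),q); hand.move_gripper(.05)
bot.servo_line(at(-.07,.145),velocity=.15)
for s in (-.045,-.03,-.015,0,.01,.02,.03):
    bot.servo_line(at(s,.145),velocity=.06); print(s,get_obs()['wrist_force'])
bot.dwell(.4)
bot.servo_line(at(0,.35),velocity=.25)
bot.servo_line(at(-.15,.40),velocity=.25)
f,K,V=cam('top'); save(f,'top1.png'); np.savez('top1.npz',f=f,K=K,V=V)
f2,_,_=cam('side'); save(np.hstack([f[60:260,180:480],f2[100:300,230:530]]),'after.png')
print(get_obs()['time_s'])
E
```

```text
-0.045 [-0.44586515 -0.56392121  0.00983137]
-0.03 [-0.09344469  0.52172484 -0.6896998 ]
-0.015 [-0.67272086 -0.04525918 -0.063346  ]
0 [ 0.41124064 -0.11405723 -0.77476089]
0.01 [ 0.48355264  0.63840791 -0.22328491]
0.02 [-0.0594708  -0.86896513  0.03154608]
0.03 [-0.64914302  0.05688983 -0.34586844]
10.3917
```

View pics/after.png

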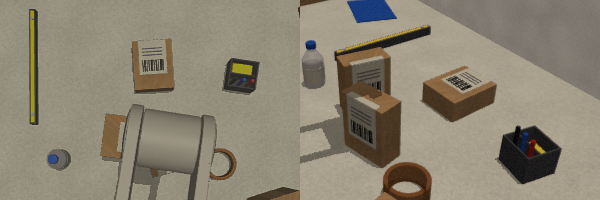

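The parcel lies flat with its label up, its top face around top-view (332,126). Everything else is where it was. I'll measure its pose and push it sideways with the open fingers, held parallel to the rail.

```bash
cat >> h.py <<'E'
def parcel(f,K,V,c0,c1,r0=85,r1=175,z=.06):
    hsv=cv2.cvtColor(f,cv2.COLOR_RGB2HSV)
    m=cv2.inRange(hsv,(5,85,105),(20,255,255)); k=np.zeros_like(m); k[r0:r1,c0:c1]=m[r0:r1,c0:c1]
    cs=cv2.findContours(k,cv2.RETR_EXTERNAL,cv2.CHAIN_APPROX_NONE)[0]
    c=cv2.convexHull(max(cs,key=cv2.contourArea))[:,0]
    w=np.array([onz(p,K,V,z)[:2] for p in c]).astype(np.float32)
    (x,y),(a,b),t=cv2.minAreaRect(w*1000)
    if b>a: a,b,t=b,a,t+90
    return np.array([x,y])/1000,(a,b),np.radians((t+90)%180-90)
E
python3 - <<'E'
from h import *
d=np.load('top1.npz'); f,K,V=d['f'],d['K'],d['V']
print(parcel(f,K,V,300,368))
yaw=.0207; R=np.array([.6475,.3305])
for p in [(.63,-.18,.03),(.63,.2,.03)]: 
    q=pick(p,yaw); print(q,kinematics.solve_ik(list(p),q))
E
```

```text
(array([ 0.64294171, -0.0441538 ]), (148.10916137695312, 118.83670043945312), np.float64(0.06093335044522995))
[np.float64(0.6997504834792287), np.float64(0.7143873325238806), np.float64(0.0), np.float64(0.0)] [-2.80589004e-01  6.53184681e-01  1.69838085e+00 -4.44089210e-16
  7.90027118e-01 -3.01289004e-01]
[np.float64(0.6997504834792287), np.float64(0.7143873325238806), np.float64(0.0), np.float64(0.0)] [ 3.05128128e-01  6.59728304e-01  1.68455096e+00 -4.44089210e-16
  7.97313393e-01  2.84428128e-01]
```

```bash
python3 - <<'E'
from h import *
yaw=.0207; R=np.array([.6475,.3305]); u=np.array([np.cos(yaw),np.sin(yaw)]); v=np.array([-u[1],u[0]])
s=(np.array([.643,-.044])-R)@u
at=lambda y,z: list(np.r_[R+u*s+v*y,z])
y0=(np.array([.643,-.157])-R)@v
q=pick(at(y0,.03),yaw)
bot.reach(at(y0,.35),q); hand.move_gripper(.085)
bot.servo_line(at(y0,.03),velocity=.15)
print(y0,get_obs()['wrist_force'],get_obs()['gripper_width'])
bot.servo_line(at(-.30,.03),velocity=.06); print(get_obs()['wrist_force'])
bot.servo_line(at(-.158,.03),velocity=.06); print(get_obs()['wrist_force'])
y=-.158
while y<-.125:
    y+=.0015; bot.servo_line(at(y,.03),velocity=.02)
    F=np.mean([get_obs()['wrist_force'] for _ in range(3)],0)
    if -F@np.r_[v,0]>9: break
print('stop',y,F,get_obs()['time_s'])
bot.dwell(.2)
bot.servo_line(at(y-.03,.03),velocity=.08)
bot.servo_line(at(y-.05,.30),velocity=.2)
bot.reach(at(-.4,.38)[:0]+[.40,-.05,.40],q)
f,K,V=cam('top'); np.savez('top2.npz',f=f,K=K,V=V)
f2,_,_=cam('side'); save(np.hstack([f[60:260,180:480],f2[100:300,230:530]]),'after2.png')
c,sz,t=parcel(f,K,V,222,310); print(c,sz,t,'rail frame',(c-R)@u,(c-R)@v,t-yaw,get_obs()['time_s'])
E
```

```text
-0.48730241594406126 [-0.01469699 -0.13205168 -0.25545318] 0.08491476689894845
[ 0.64974175 -0.3359243  -0.25997123]
[-0.1132661  -1.3492309   0.54470152]
stop -0.13849999999999998 [-1.35739165 -9.73770191  2.58240732] 23.5917
[0.6382843  0.24603809] (146.48582458496094, 91.07703399658203) 0.0033706847093414056 rail frame -0.010961960659941686 -0.08425306783543306 -0.017329315290658592 27.1417
```

View pics/after2.png

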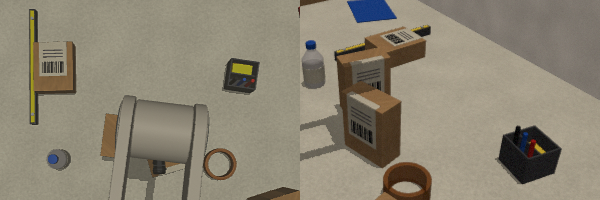

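The parcel lies label-up against the rail, with its top face at about top-view (213–255, 100–152). My search window cut off its rail side, so I'll re-measure from the same picture.

```bash
python3 - <<'E'
from h import *
yaw=.0207; R=np.array([.6475,.3305]); u=np.array([np.cos(yaw),np.sin(yaw)]); v=np.array([-u[1],u[0]])
d=np.load('top2.npz'); f,K,V=d['f'],d['K'],d['V']
c,sz,t=parcel(f,K,V,205,310); print(c,sz,t,'rail frame',(c-R)@u,(c-R)@v,t-yaw)
save(cv2.resize(f[90:165,200:270],None,fx=8,fy=8,interpolation=cv2.INTER_CUBIC),'flush.png')
E
```

```text
[0.6388327  0.25974036] (147.7363739013672, 118.6164779663086) 0.007420033890448823 rail frame -0.010130060524977044 -0.07056508395325745 -0.013279966109551178
```

View pics/flush.png

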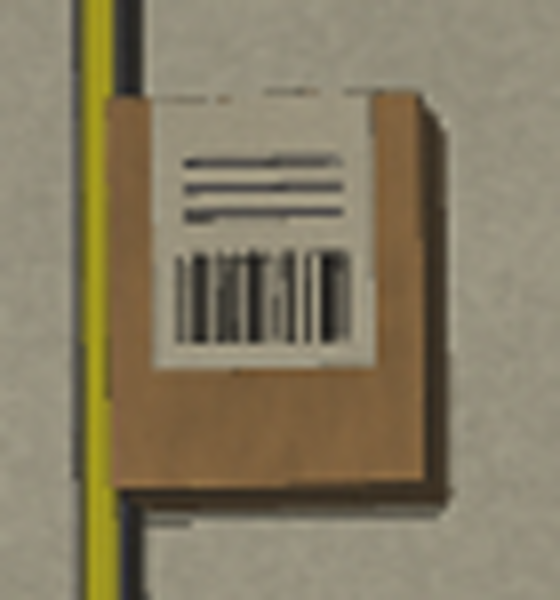

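The crop shows the parcel's left side, from crop (108,95) to (113,487), parallel to the rail. Its middle measures y = -0.0706 m in the rail frame, against -0.070 for full contact, with a 0.013 rad angle. The arm is clear of everything.

```bash
python3 -c "
from h import *
print(hand_in())"
```

```text
the job is handed in; nothing more can be done
None
```

The job is handed in: the parcel was tipped over and lies label-up, flush along the stop rail (about 0.6 mm off contact, 0.013 rad from parallel by camera), with the bystanders still in place in the pictures and the arm clear; `hand_in()` returned no verdict.

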